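Hang the loupe over the ammonite on the swivel hook

ROBOT

A 6-joint arm with a two-finger parallel gripper is mounted at the origin on the work surface. World frame = base frame: x ahead of the robot, y to its left, z up, the work surface at z = 0. Lengths are in m, angles in rad, forces in N, time in s.
With the tool pointing down it reaches from about 0.25 to 0.775 m from the base axis. Payload 4 kg.
Tool frame: the origin (TCP) lies at the very end of the fingers, on their centre line; the grasp point (between the pads) lies 19 mm behind it; z points along the fingers, y is the line along which they close (so a half turn about z gives the same grasp; the last joint's range is limited). The gripper opens to 94 mm and grips with 3 to 60 N. Pads are 16 mm wide; open, the fingers measure 119 mm over their backs; the gripper's body (75 mm by 177 mm) begins 78 mm behind the grasp point.
Start: joints at [-1.379, 0.087, 1.371, -0, 1.684, -0.103], TCP at [0.16, -0.526, 0.206] pointing down, gripper open.
Joint ranges: [-3.1, 3.1], [-0.76, 2.03], [0.27, 2.55], [-1.08, 4.22], [0.17, 2.65], [-2.57, 2.57]. Speed limits (rad/s): [2.79, 2.79, 3.14, 3.14, 3.14, 3.14].

INTERFACE

Orientations are given as [roll, pitch, yaw] about the fixed x, y, z axes, in that order (R = Rz(yaw) Ry(pitch) Rx(roll)).
In Python, from bench import robot, vision gives the robot as it stands.
- The arm moves only by the shell command python3 -m crank 'ROWS'. ROWS is JSON, a list of rows, each a list of 3 entries, a list of its own where there are three numbers: the closure, from 0 (fully open) to 1 (shut), then the shift along the tool's x, y, z in m, then the turn, a rotation vector about the tool's x, y, z in degrees. A call has 1 to 8 rows; each row shifts and turns the commanded pose from where the row before left it, along the tool's axes as they then stand; what a row does not reach is not made up. A row lasts 1/10 s, in which the tool goes at most 50 mm and 8.59 degrees, less where a joint would pass 70% of its speed; a pose out of reach is approached as far as the arm can. A call with a gripper value outside its range is refused whole. The fingers move at their own pace and stop on an object; the grip force is fixed at half the most. Time passes only in rows, so rows that do not move let the fingers close. It gives the time, the measured TCP pose, the force, the opening and the grip force at its end, in the units of the state.
- robot.get_obs(): the state, without advancing time (a new reading comes with each control period).
- vision.snapshot(name): name is "scene" or "side" or "wrist"; returns a dict with "color" (480x640x3 uint8, red, green, blue), "z_map" (480x640 float32, m along the optical axis (not along the pixel's ray), 0 where there is no reading), "fx", "fy", "cx", "cy" (pixels), "R" (3x3) and "t" (3): a world point X has camera coordinates R X + t. Camera axes: x right, y down, z forward; pixel columns grow to the right and rows downward; lengths in m; the calibration is good to about 2 mm. A picture is of the moment at which its call begins.
- robot.close_job(): hands the job in; it is judged then, once.
The state is a dict: "time": time; "joint_positions": joint angles; "qvel": joint speeds; "joint_torque": joint torques, N m; "tool_pos": TCP position; "ee_rot": TCP orientation; "wrist_force": force on the tool from outside, world axes, zero at the start; "wrist_torque": the same for the moment, N m; "width": finger opening in m; "finger_force": force on a finger pad.
Only numpy, scipy, OpenCV 4.12 (cv2) and the standard library are available. Lean on these libraries where they do the work, as an engineer would, in place of code of your own. Each camera call takes 0.05 s, during which the arm holds its last target. There are 200 camera calls.

TASK

First turn the brass swivel hook until it points straight out over the tray with the dark coiled ammonite. Then pick up the black loupe by its red grip and hang it by its steel bail on the hook's arm, just inside the upturned end, so that it hangs upright and still above the ammonite's tray. Leave both specimen trays where they are.

Things in the scene. Friction and masses are not known exactly. Their poses are not given: they have to be found in the camera images.
- hook_seat (a point): Point on top of the brass arm, mid-width, 165 mm up, 120 mm out from the vertical swivel axis. x: outward along the arm, z: up; turns with the arm. Arm: level bar 12 wide, 8 thick, 150 long from the axis; last 8 mm are a lip rising 14 above the arm's top. Starts facing the robot, between the trays; turns over 1.6 rad each way, 0.7 N at the seat, stays put. Pinch from above, or push.
- loupe: Black loupe standing upright, 60 mm across, 129 tall, 0.1-0.2 kg. Origin: centre of underside, z up. Rigid steel bail in its y-z plane: opening 48 wide, from 42 to 87 mm up (the arm goes through along x, either way round); crossbar along y, 8x8, 87 to 95 up. On it a red grip block, 14 (x) by 24 (y), 95 to 129 up. Stands left or right of the trays, an amber jar on the other side.
- tray_ammonite: White open card tray, 80 x 80 mm, 22 high, with a dark brown coiled ammonite inside (top under 25 mm); loose, 250 g. Origin: centre of underside. About 125 mm from the swivel axis, left or right in front of the hook's post (on the robot's side). The loupe is to hang above it.
- tray_bone: The other white tray, same size and weight, with a pale bone (top under 25 mm). Origin: centre of underside. On the other side in front of the post; not wanted, leave it alone.
Mind the look-alikes: they are no part of the job. Several things look just like the loupe: the one meant starts nearest to the robot's base.

How it is judged:
On the way:
1. the hook points over the ammonite's tray (tray centre within 25 mm of the arm's middle line, on its outer side) while the loupe still stands on the desk (y of tray_ammonite in the frame of hook_seat between -0.025 and 0.025 m and x of tray_ammonite in the frame of hook_seat above -0.08 m and height (world z) of loupe below 0.015 m and angle between loupe's own z axis and vertical below 0.3 rad), for 0.2 s.
At the end, for the whole second after the job is handed in: The hook points over the ammonite's tray (tray centre within 30 mm of the arm's middle line, on its outer side); the loupe hangs with its bail's crossbar resting on the arm, upright within 15 degrees, at rest (below 40 mm/s), its centre within 45 mm of the tray's centre seen from above (y of tray_ammonite in the frame of hook_seat between -0.03 and 0.03 m and x of tray_ammonite in the frame of hook_seat above -0.08 m and z of loupe in the frame of hook_seat between -0.094 and -0.079 m and y of loupe in the frame of hook_seat between -0.035 and 0.035 m and horizontal distance between loupe and tray_ammonite below 0.045 m and angle between loupe's own z axis and vertical below 0.26 rad and linear speed of loupe below 0.04 m/s); the robot touches nothing.
It fails at once if a specimen tray is shifted more than 20 mm (distance of any of tray_ammonite, tray_bone from where it was at the start of the episode above 0.02 m).
It also fails if it takes over 64 s, if anything falls off the work surface, if the arm or the gripper's body presses on something with over 40 N, if the wrist force passes 120 N, or if a joint passes its speed limit or range.

## Working session

There is one attempt and no reset: what is moved stays moved. The work goes in short steps, Python scripts to look and compute and a shell command to move; the robot and the scene stay as the last step left them, time stands still between calls to the robot, and variables do not carry over. Pictures are saved under pics/ and viewed, at most 10 in all, crops included, and the job is handed in when it is done.

```bash
mkdir -p pics; ls; cat > h.py <<'E'
import numpy as np, cv2
from bench import robot, vision
def cloud(s):
    z=s["z_map"]; v,u=np.indices(z.shape)
    c=np.stack([(u-s["cx"])*z/s["fx"],(v-s["cy"])*z/s["fy"],z],-1)
    w=(c-np.array(s["t"]))@np.array(s["R"]); w[z==0]=np.nan
    return w
E
python3 - <<'E'
from h import *
for n in ["scene","side"]:
    s=vision.snapshot(n); cv2.imwrite(f"pics/{n}0.png",s["color"][...,::-1]); np.savez(f"/tmp/{n}0.npz",**s)
    print(n,-np.array(s["R"]).T@s["t"],s["fx"])
o=robot.get_obs(); print(o["tool_pos"],o["ee_rot"],o["time"])
E
```

```text
pics
scene [1.18323134 0.42676751 1.23388218] 571.8219287017624
side [0.48847378 1.01464562 0.97773378] 548.2845279766225
[ 0.15967721 -0.52577063  0.2043881 ] [-3.13952556e+00 -2.11385200e-04  2.94726774e-01] 0.1
```

View pics/scene0.png

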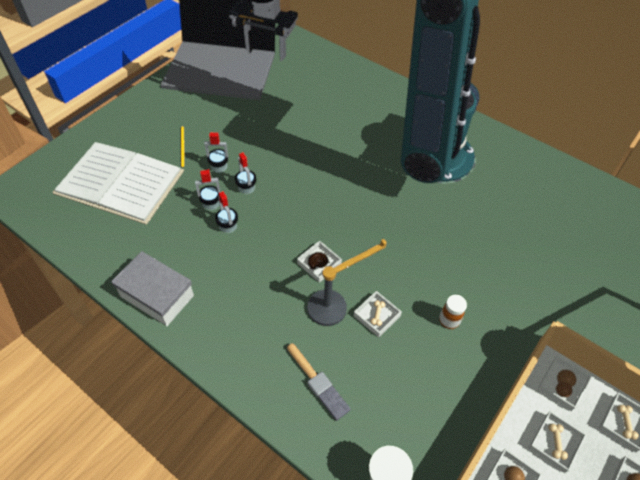

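View pics/side0.png

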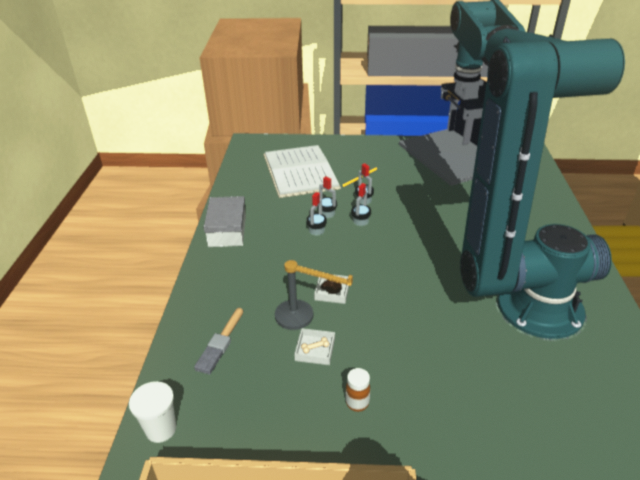

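The scene picture shows the post base at (326,307), with the arm running from (328,273) to its lip at (384,243). The ammonite tray is at (319,261), the bone tray at (377,313) and the jar at (453,311). Four loupes could be the one meant, with red grips at (214,138), (243,160), (206,176) and (223,200). The side view shows the same four at (365,170), (362,190), (327,183) and (316,199). I'll pick the one nearest the base by measuring.

```bash
python3 - <<'E'
from h import *
for n in ["scene","side"]:
    s=np.load(f"/tmp/{n}0.npz"); w=cloud(s); im=s["color"]; hsv=cv2.cvtColor(im,cv2.COLOR_RGB2HSV)
    H,S,V=[hsv[...,i].astype(int) for i in range(3)]
    d=np.linalg.norm(w[...,:2],axis=-1)
    ok=(d<0.95)&(w[...,2]>-.01)&(w[...,2]<.22)
    masks={"red":ok&((H<5)|(H>174))&(S>180)&(V>90)&(w[...,2]>.07),"brass":ok&(H>10)&(H<28)&(S>130)&(w[...,2]>.14),
     "white":ok&(S<50)&(V>140)&(w[...,2]<.035),"dark":ok&(H<20)&(V<80)&(S>80)&(w[...,2]<.04)}
    for k,m in masks.items():
        c,l,st,ce=cv2.connectedComponentsWithStats(m.astype(np.uint8),connectivity=8)
        for i in range(1,c):
            if st[i,4]<25: continue
            p=w[l==i]; 
            r=cv2.minAreaRect(p[:,:2].astype(np.float32)*1000)
            print(n,k,st[i,4],ce[i].round(),"mean",p.mean(0).round(3),"rect",np.round(r[0]),np.round(r[1]),round(r[2]),"z",np.percentile(p[:,2],[2,98]).round(3),"d",np.hypot(*p.mean(0)[:2]).round(3))
    if n=="scene":
        crop=im[115:245,170:270]; cv2.imwrite("pics/crop0.png",cv2.resize(crop[...,::-1],None,fx=4.5,fy=4.5,interpolation=cv2.INTER_CUBIC))
E
```

```text
scene red 89 [214. 138.] mean [ 0.443 -0.474  0.115] rect [ 442. -475.] [16. 22.] 43 z [0.096 0.131] d 0.649
scene red 64 [243. 159.] mean [ 0.455 -0.355  0.118] rect [ 454. -357.] [21. 13.] 59 z [0.097 0.132] d 0.577
scene red 92 [205. 175.] mean [ 0.558 -0.395  0.117] rect [ 556. -397.] [18. 22.] 58 z [0.095 0.131] d 0.684
scene red 72 [223. 198.] mean [ 0.587 -0.304  0.119] rect [ 586. -307.] [26. 13.] 68 z [0.098 0.13 ] d 0.661
scene brass 447 [351. 261.] mean [0.566 0.075 0.164] rect [556.  74.] [ 27. 164.] 73 z [0.156 0.176] d 0.571
scene white 29 [471. 150.] mean [-0.065  0.072  0.011] rect [-75.  73.] [46. 16.] 1 z [-0.007  0.021] d 0.097
scene white 3699 [140. 184.] mean [ 0.638 -0.59   0.015] rect [ 641. -616.] [235. 218.] 18 z [-0.002  0.025] d 0.868
scene white 27 [448. 176.] mean [0.07  0.073 0.014] rect [67. 74.] [13. 28.] 79 z [0.009 0.019] d 0.101
scene white 26 [233. 229.] mean [ 0.587 -0.286  0.003] rect [ 585. -285.] [ 9. 26.] 85 z [-0.003  0.01 ] d 0.653
scene white 336 [318. 254.] mean [ 0.512 -0.056  0.012] rect [519. -46.] [94. 98.] 84 z [-0.004  0.025] d 0.515
[... 3000 characters left out ...]
016] rect [65. 69.] [19. 20.] 63 z [0.011 0.02 ] d 0.097
side white 41 [577. 324.] mean [-0.066  0.072  0.017] rect [-66.  73.] [21. 17.] 7 z [0.012 0.021] d 0.098
side white 1064 [314. 346.] mean [0.56  0.158 0.01 ] rect [560. 147.] [111.  87.] 84 z [-0.     0.025] d 0.581
side white 231 [218. 341.] mean [0.782 0.159 0.02 ] rect [782. 157.] [44. 42.] 74 z [0.015 0.025] d 0.798
side white 149 [358. 403.] mean [0.46  0.322 0.024] rect [457. 319.] [47. 19.] 9 z [0.012 0.035] d 0.561
side white 203 [165. 434.] mean [0.84  0.402 0.016] rect [839. 401.] [40. 11.] 45 z [-0.002  0.034] d 0.932
side dark 95 [331. 285.] mean [ 0.527 -0.044  0.02 ] rect [525. -43.] [27. 46.] 67 z [0.015 0.026] d 0.528
```

View pics/crop0.png

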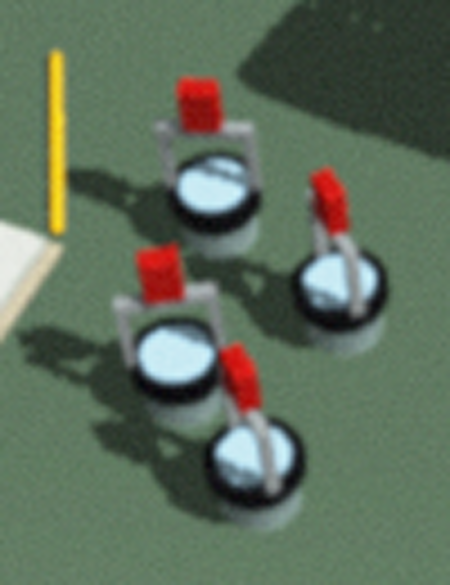

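The crop shows four identical loupes, with the four red grips clear of each other. The one nearest the base (0.57 m, against 0.65, 0.66 and 0.68) is the upper-right one, grip at (243,160) in the full picture, roughly (0.452, -0.355). Next I'll measure the hook axis, the arm direction, the tray centre and the bail's direction.

```bash
python3 - <<'E'
from h import *
for n in ["scene","side"]:
    s=np.load(f"/tmp/{n}0.npz"); w=cloud(s); im=s["color"]; hsv=cv2.cvtColor(im,cv2.COLOR_RGB2HSV)
    H,S,V=[hsv[...,i].astype(int) for i in range(3)]
    x,y,z=w[...,0],w[...,1],w[...,2]
    m=(H>10)&(H<28)&(S>130)&(z>.14)&(z<.17)&(np.hypot(x-.57,y-.07)<.15)
    p=w[m][:,:2]; f=cv2.fitLine(p.astype(np.float32),cv2.DIST_HUBER,0,.001,.001).ravel()
    d=f[:2]*np.sign(-f[0]); t=(p-f[2:])@d; print(n,"arm dir",d,np.degrees(np.arctan2(d[1],d[0])),"near/far",(f[2:]+d*np.percentile(t,1)).round(4),(f[2:]+d*np.percentile(t,99)).round(4),np.ptp(t))
    m=(H>10)&(H<28)&(S>130)&(z>.171)&(np.hypot(x-.57,y-.07)<.15); print("high brass",m.sum(), w[m].mean(0) if m.any() else 0)
    # post
    for lo,hi in [(.03,.06),(.06,.1),(.1,.14)]:
        m=(z>lo)&(z<hi)&(np.hypot(x-.61,y-.06)<.08); print("post",lo,m.sum(),np.median(w[m],0).round(3))
    # base disc by silhouette cast at z~.01
    m=(z>.004)&(z<.03)&(V<90)&(S<90)&(np.hypot(x-.62,y-.06)<.09); print("base",m.sum(),cv2.minEnclosingCircle((w[m][:,:2]*1000).astype(np.float32)))
    # tray rim tops
    for nm,c in [("amm",(.527,-.042)),("bone",(.557,.158))]:
        m=(S<60)&(V>110)&(z>.016)&(z<.03)&(np.abs(x-c[0])<.07)&(np.abs(y-c[1])<.07)
        r=cv2.minAreaRect((w[m][:,:2]*1000).astype(np.float32)); print(nm,m.sum(),np.round(r[0]),np.round(r[1]),round(r[2]))
    # bail crossbar
    m=(z>.080)&(z<.097)&(np.hypot(x-.452,y+.355)<.04)&(S<110)
    p=w[m][:,:2]; 
    if len(p)>5:
        f=cv2.fitLine(p.astype(np.float32),cv2.DIST_HUBER,0,.001,.001).ravel(); print("bail",len(p),np.degrees(np.arctan2(f[1],f[0])),f[2:],np.ptp((p-f[2:])@f[:2]))
E
```

```text
scene arm dir [-0.9393563   0.34294266] 159.94373 near/far [0.6339 0.0506] [0.4846 0.1052] 0.16332136293385335
high brass 22 [0.50526867 0.09689603 0.17614267]
post 0.03 46 [0.626 0.056 0.045]
post 0.06 68 [0.627 0.057 0.08 ]
post 0.1 72 [0.626 0.056 0.12 ]
base 497 ((601.1672973632812, 44.208290100097656), 77.17111206054688)
amm 188 [528. -41.] [83. 83.] 82
bone 269 [561. 159.] [82. 84.] 83
bail 37 67.990845 [ 0.45862412 -0.3501188 ] 0.06610165469868964
side arm dir [-0.9402637  0.340447 ] 160.09589 near/far [0.6283 0.0511] [0.4791 0.1051] 0.16354573094847352
high brass 29 [0.52582012 0.08963789 0.17504978]
post 0.03 64 [0.616 0.057 0.046]
post 0.06 92 [0.616 0.057 0.079]
post 0.1 96 [0.615 0.057 0.121]
base 380 ((619.2815551757812, 45.50751495361328), 55.67365646362305)
amm 157 [524. -43.] [86. 81.] 83
bone 369 [558. 158.] [87. 80.] 84
bail 37 64.00573 [ 0.45222595 -0.3486387 ] 0.06509912131501339
```

The axis is at about (0.620, 0.053) and the arm points to 160°. The ammonite is at (0.526, -0.042), so the arm should end at 225°, a turn of +65°. I'll cage the arm loosely between the fingers from above and swing it round.

```bash
cat > go.py <<'E'
import sys
from h import *
from scipy.spatial.transform import Rotation as Ro
# usage: go.py x y z yawdeg -> tool-frame shift (in present axes) and turn about tool z
o=robot.get_obs(); R=Ro.from_euler("xyz",o["ee_rot"]); p=np.array(o["tool_pos"])
print("t",o["time"],"p",p.round(4),"rpy",np.degrees(o["ee_rot"]).round(1),"F",np.round(o["wrist_force"],1),"w",round(o["width"],4))
if len(sys.argv)>1:
    a=[float(v) for v in sys.argv[1:]]
    G=Ro.from_euler("xyz",[180,0,a[3]],degrees=True)
    print("shift now",R.inv().apply(np.array(a[:3])-p).round(4),"turn",np.degrees((R.inv()*G).as_rotvec()).round(1),"shift if turned first",G.inv().apply(np.array(a[:3])-p).round(4))
E
python3 -m crank '[[0.74,[0,0,-0.01],[0,0,7.4]],[0.74,[0,0,-0.01],[0,0,7.4]],[0.74,[0,0,-0.01],[0,0,7.4]],[0.74,[0,0,-0.01],[0,0,7.4]],[0.74,[0,0,0],[0,0,7.4]]]'
python3 go.py 0.512 0.092 0.24 -20
```

```text
time: 0.6
tool_pos: [0.1599, -0.5267, 0.2467]
ee_rot: [3.14, -0.001, -0.356]
wrist_force: [-0.0, 0.2, -0.9]
width: 0.0578
finger_force: 0.0
t 0.6 p [ 0.1599 -0.5267  0.2467] rpy [ 1.799e+02 -1.000e-01 -2.040e+01] F [-0.   0.2 -0.9] w 0.0578
shift now [ 0.1142 -0.7027  0.0056] turn [ 0.1 -0.1 -0.4] shift if turned first [ 0.1192 -0.7018  0.0067]
```

```bash
python3 -m crank '[[0.74,[0.007,-0.043,0],[0,0,0]],[0.74,[0.007,-0.043,0],[0,0,0]],[0.74,[0.007,-0.043,0],[0,0,0]],[0.74,[0.007,-0.043,0],[0,0,0]],[0.74,[0.007,-0.043,0],[0,0,0]],[0.74,[0.007,-0.043,0],[0,0,0]],[0.74,[0.007,-0.043,0],[0,0,0]],[0.74,[0.007,-0.043,0],[0,0,0]]]' | head -2
python3 -m crank '[[0.74,[0.007,-0.043,0],[0,0,0]],[0.74,[0.007,-0.043,0],[0,0,0]],[0.74,[0.007,-0.043,0],[0,0,0]],[0.74,[0.007,-0.043,0],[0,0,0]],[0.74,[0.007,-0.043,0],[0,0,0]],[0.74,[0.007,-0.043,0],[0,0,0]],[0.74,[0.007,-0.043,0],[0,0,0]],[0.74,[0,0,0],[0,0,0]]]' | head -2
python3 go.py 0.512 0.092 0.24 -20
```

```text
time: 1.4
tool_pos: [0.331, -0.2207, 0.2451]
time: 2.2
tool_pos: [0.481, 0.0474, 0.244]
t 2.2 p [0.481  0.0474 0.244 ] rpy [-1.799e+02  1.000e-01 -1.970e+01] F [ 0.4 -0.8 -0.1] w 0.0245
shift now [ 0.0141 -0.0525  0.0041] turn [-0.1  0.1  0.3] shift if turned first [ 0.0138 -0.0525  0.004 ]
```

Now over the seat, with one close look from the wrist camera before going down.

```bash
python3 -m crank '[[0.74,[0.014,-0.026,0],[0,0,0]],[0.74,[0,-0.0265,0],[0,0,0]],[0.74,[0,0,0],[0,0,0]]]' | head -2
python3 go.py 0.512 0.092 0.24 -20
python3 - <<'E'
from h import *
s=vision.snapshot("wrist"); cv2.imwrite("pics/w1.png",s["color"][...,::-1])
w=cloud(s); hsv=cv2.cvtColor(s["color"],cv2.COLOR_RGB2HSV).astype(int); z=w[...,2]
m=(hsv[...,0]>10)&(hsv[...,0]<28)&(hsv[...,1]>110)&(z>.155)&(z<.172)&(np.hypot(w[...,0]-.55,w[...,1]-.08)<.12)
p=w[m][:,:2].astype(np.float32); f=cv2.fitLine(p,cv2.DIST_HUBER,0,.001,.001).ravel(); d=f[:2]*np.sign(-f[0]); print(m.sum(),np.degrees(np.arctan2(d[1],d[0])),f[2:])
q=np.array([.512,.092]);print("perp offset of arm from (.512,.092):",(f[2:]-q)@np.array([-d[1],d[0]]))
E
```

```text
time: 2.5
tool_pos: [0.5115, 0.0891, 0.2444]
t 2.5 p [0.5115 0.0891 0.2444] rpy [ 1.8e+02  1.0e-01 -2.0e+01] F [-0.5 -0.7  0.1] w 0.0248
shift now [-0.0005 -0.0029  0.0044] turn [0.  0.1 0. ] shift if turned first [-0.0005 -0.0029  0.0044]
5712 159.26566 [0.5728019  0.06567663]
perp offset of arm from (.512,.092): 0.003092433165701084
```

View pics/w1.png

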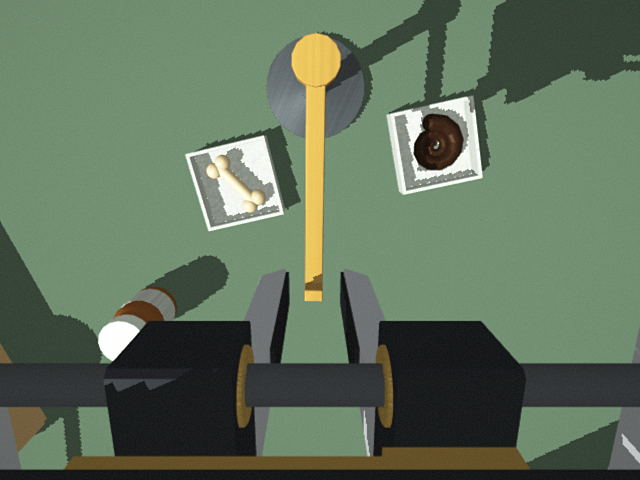

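The wrist view shows the hub at (316,60), with the arm running down to its lip at (313,295), between the fingers. The ammonite tray is at (435,145) on the right and the bone tray at (235,182).

```bash
python3 - <<'E'
from h import *
s=vision.snapshot("wrist"); R=np.array(s["R"]);c=-R.T@s["t"]
def ray(u,v,z):
    d=R.T@np.array([(u-s["cx"])/s["fx"],(v-s["cy"])/s["fy"],1]); return (c+d*(z-c[2])/d[2]).round(4)
w=cloud(s)
print("hub z",w[55:65,310:322,2].mean())
ax=ray(316,60,w[55:65,310:322,2].mean()); lip=ray(313,296,.179)
gray=(s["color"].min(-1)>120)&(w[...,2]>.015)&(w[...,2]<.03)
gray[:, :370]=0; gray[220:]=0
r=cv2.minAreaRect(np.argwhere(gray)[:,::-1].astype(np.float32)); t=ray(*r[0],.022)
print("axis",ax,"lip",lip,np.linalg.norm(lip[:2]-ax[:2]),"tray",r[0],r[1],t,"dist",np.linalg.norm(t[:2]-ax[:2]),"ang",np.degrees(np.arctan2(*(t-ax)[1::-1]))%360, "arm ang",np.degrees(np.arctan2(*(lip-ax)[1::-1])))
E
python3 -m crank '[[0.74,[0,0,0.03],[0,0,0]],[0.74,[0,0,0.03],[0,0,0]],[0.74,[0,0,0.02],[0,0,0]],[0.74,[0,0,0.014],[0,0,0]],[0.78,[0,0,0],[0,0,0]]]'
```

```text
hub z nan
axis [nan nan nan] lip [0.4807 0.0991 0.179 ] nan tray (435.3846740722656, 144.92308044433594) (83.15324401855469, 87.86003112792969) [ 0.5264 -0.0454  0.022 ] dist nan ang nan arm ang nan
time: 3.1
tool_pos: [0.5097, 0.0866, 0.1493]
ee_rot: [3.139, 0.004, -0.352]
wrist_force: [-0.1, 0.8, 0.3]
width: 0.0215
finger_force: 0.0
```

```bash
python3 -m crank '[[0.85,[0,0,0],[0,0,0]],[0.85,[0,0,0],[0,0,0]],[0.85,[0.0003,0.0081,0],[0,0,-4.06]],[0.85,[0.0003,0.0081,0],[0,0,-4.06]],[0.85,[0.0003,0.0081,0],[0,0,-4.06]],[0.85,[0.0003,0.0081,0],[0,0,-4.06]],[0.85,[0.0003,0.0081,0],[0,0,-4.06]],[0.85,[0.0003,0.0081,0],[0,0,-4.06]]]'
python3 -m crank '[[0.85,[0.0003,0.0081,0],[0,0,-4.06]],[0.85,[0.0003,0.0081,0],[0,0,-4.06]],[0.85,[0.0003,0.0081,0],[0,0,-4.06]],[0.85,[0.0003,0.0081,0],[0,0,-4.06]],[0.85,[0.0003,0.0081,0],[0,0,-4.06]]]'
python3 -m crank '[[0.85,[0.0003,0.0081,0],[0,0,-4.06]],[0.85,[0.0003,0.0081,0],[0,0,-4.06]],[0.85,[0.0003,0.0081,0],[0,0,-4.06]],[0.85,[0.0003,0.0081,0],[0,0,-4.06]],[0.85,[0.0003,0.0081,0],[0,0,-4.06]],[0.85,[0,0,0],[0,0,0]],[0.85,[0,0,0],[0,0,0]]]'
python3 - <<'E'
import numpy as np
from bench import robot
p=np.array(robot.get_obs()["tool_pos"])[:2]-[.618,.05]; print(np.hypot(*p),np.degrees(np.arctan2(p[1],p[0]))%360)
E
```

```text
time: 3.9
tool_pos: [0.5058, 0.0399, 0.1532]
ee_rot: [-3.142, -0.003, 0.077]
wrist_force: [-0.3, 1.0, -0.4]
width: 0.0143
finger_force: 0.4
time: 4.4
tool_pos: [0.5159, 0.0008, 0.1533]
ee_rot: [3.14, -0.003, 0.432]
wrist_force: [0.1, 0.9, 0.2]
width: 0.014
finger_force: 0.4
time: 5.1
tool_pos: [0.5383, -0.0323, 0.1524]
ee_rot: [3.14, -0.001, 0.781]
wrist_force: [1.0, 0.9, 1.4]
width: 0.014
finger_force: 0.0
0.11459398672718905 225.93246775844838
```

```bash
python3 -m crank '[[0.78,[0,0,0],[0,0,0]],[0.78,[0,0,0],[0,0,0]],[0.76,[0,0,-0.03],[0,0,0]],[0.7,[0,0,-0.04],[0,0,0]],[0.5,[0,0,-0.04],[0,0,0]],[0.5,[0,0,0],[0,0,0]]]' | head -3
python3 - <<'E'
from h import *
s=vision.snapshot("wrist")
R=np.array(s["R"]);c=-R.T@s["t"]
def ray(u,v,z):
    d=R.T@np.array([(u-s["cx"])/s["fx"],(v-s["cy"])/s["fy"],1]); return (c+d*(z-c[2])/d[2]).round(4)
cv2.imwrite("pics/w2.png",s["color"][...,::-1])
w=cloud(s); hsv=cv2.cvtColor(s["color"],cv2.COLOR_RGB2HSV).astype(int)
m=((hsv[...,0]>10)&(hsv[...,0]<28)&(hsv[...,1]>130)&(hsv[...,2]>110)).astype(np.uint8)
cn=max([k for k in cv2.findContours(m,0,1)[0] if k[:,0,1].mean()<330],key=cv2.contourArea)
pts=np.array([ray(u,v,.165)[:2] for u,v in cn[:,0]])
f=cv2.fitLine(pts.astype(np.float32),cv2.DIST_HUBER,0,.0005,.001).ravel(); d=f[:2]*np.sign(-f[0]); print(np.degrees(np.arctan2(d[1],d[0]))%360,f[2:],"extent",np.ptp((pts-f[2:])@d), "far",f[2:]+d*((pts-f[2:])@d).max(),"hubend",f[2:]+d*((pts-f[2:])@d).min())
t=np.array([.5264,-.0454]);print("tray lateral",(t-f[2:])@np.array([-d[1],d[0]]))
E
python3 go.py 0.452 -0.353 0.25 -24
```

```text
time: 5.7
tool_pos: [0.5403, -0.0324, 0.269]
ee_rot: [3.131, -0.008, 0.783]
225.8219 [0.57240176 0.00220154] extent 0.16957647020816802 far [ 0.51000884 -0.06200759] hubend [0.62818517 0.05960875]
tray lateral 0.0001816847355080336
t 5.75 p [ 0.5393 -0.0323  0.2656] rpy [179.6  -0.3  44.8] F [-0.1 -0.5 -0.9] w 0.0444
shift now [-0.2882  0.1657  0.0154] turn [ 0.2 -0.5 68.8] shift if turned first [0.0507 0.3285 0.0156]
```

View pics/w2.png

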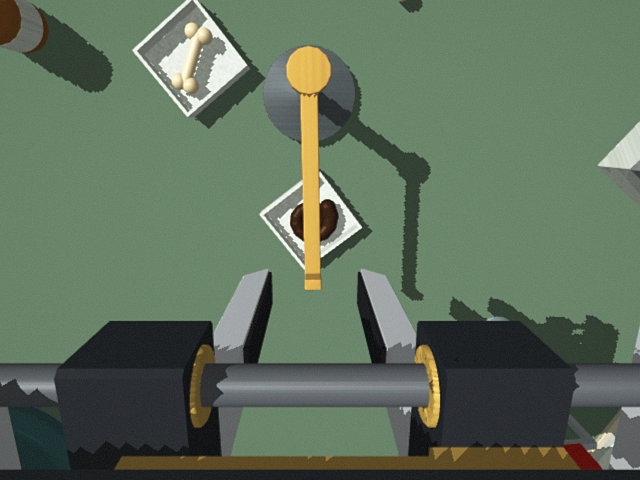

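The wrist view shows the arm from the hub (308,70) to the lip (312,283), straight over the ammonite tray at (312,217): 225.8°, lateral error about 0. Next is the loupe.

```bash
python3 -m crank '[[0.5,[0,0,0],[0,0,8.58]],[0.5,[0,0,0],[0,0,8.58]],[0.5,[0,0,0],[0,0,8.58]],[0.5,[0,0,0],[0,0,8.58]],[0.5,[0,0,0],[0,0,8.58]],[0.5,[0,0,0],[0,0,8.58]],[0.5,[0,0,0],[0,0,8.58]],[0.5,[0,0,0],[0,0,8.58]]]' | head -3
python3 -m crank '[[0.5,[0.002,0.04,0],[0,0,0]],[0.5,[0.002,0.04,0],[0,0,0]],[0.5,[0.002,0.04,0],[0,0,0]],[0.5,[0.002,0.04,0],[0,0,0]],[0.5,[0.002,0.04,0],[0,0,0]],[0.5,[0.002,0.04,0],[0,0,0]],[0.5,[0,0.02,0],[0,0,0]],[0.5,[0,0,0],[0,0,0]]]' | head -3
cat > loupe.py <<'E'
from h import *
s=vision.snapshot("wrist"); cv2.imwrite("pics/w3.png",s["color"][...,::-1])
w=cloud(s); hsv=cv2.cvtColor(s["color"],cv2.COLOR_RGB2HSV).astype(int); H,S,z=hsv[...,0],hsv[...,1],w[...,2]
near=np.hypot(w[...,0]-.452,w[...,1]+.354)<.05
for nm,m in [("top",near&((H<6)|(H>173))&(S>150)&(z>.122)&(z<.14)),("red",near&((H<6)|(H>173))&(S>150)&(z>.09)&(z<.14)),("bar",near&(S<70)&(z>.085)&(z<.1))]:
    if m.sum()<10: print(nm,m.sum()); continue
    r=cv2.minAreaRect((w[m][:,:2]*1000).astype(np.float32)); f=cv2.fitLine(w[m][:,:2].astype(np.float32),cv2.DIST_HUBER,0,.001,.001).ravel()
    v,u=np.argwhere(m).mean(0); print(nm,m.sum(),(u,v),np.round(r[0],1),np.round(r[1],1),round(r[2],1),"line",np.degrees(np.arctan2(f[1],f[0])),f[2:])
E
python3 loupe.py; python3 go.py 0.452 -0.353 0.25 -24
```

```text
time: 6.55
tool_pos: [0.537, -0.032, 0.2593]
ee_rot: [3.141, 0.003, -0.421]
time: 7.35
tool_pos: [0.4422, -0.2767, 0.2592]
ee_rot: [-3.141, 0.004, -0.42]
top 571 (np.float64(412.7548161120841), np.float64(171.84413309982486)) [ 449.  -363.9] [23.7 14. ] 66.0 line 64.615135 [ 0.44949234 -0.36363423]
red 695 (np.float64(410.0920863309353), np.float64(171.0388489208633)) [ 449.  -363.9] [23.7 14. ] 65.9 line 64.929 [ 0.45041564 -0.36244762]
bar 338 (np.float64(395.9881656804734), np.float64(168.46153846153845)) [ 447.8 -363.8] [60.2 10.1] 65.7 line 65.24579 [ 0.45247683 -0.35604241]
t 7.4 p [ 0.443  -0.2753  0.2596] rpy [-179.9    0.2  -23.9] F [-0.5 -0.  -0. ] w 0.0473
shift now [0.0398 0.0674 0.0094] turn [-0.1  0.2  0.1] shift if turned first [0.0398 0.0674 0.0096]
```

View pics/w3.png

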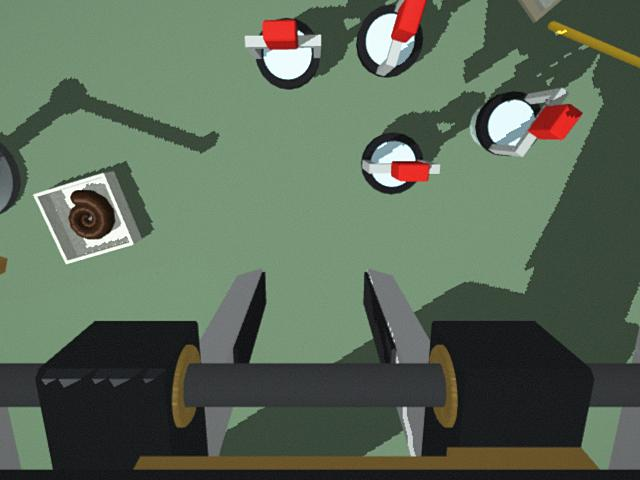

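The nearest loupe's grip is at (412,172), with its crossbar along the image's x axis, which is the finger-closing line. The others are at (280,35), (408,15) and (555,122).

```bash
python3 go.py 0.449 -0.364 0.23 -24.3 | tail -1;  python3 -m crank '[[0.5,[0.02,0.04,0.01],[0,0,0]],[0.5,[0.02,0.037,0.01],[0,0,0.3]],[0.5,[0,0,0],[0,0,0]],[0.5,[0,0,0],[0,0,0]]]' | head -3; python3 go.py 0.449 -0.364 0.23 -24.3;python3 loupe.py
```

```text
shift now [0.0416 0.0787 0.0293] turn [-0.1  0.2  0.4] shift if turned first [0.042  0.0784 0.0296]
time: 7.8
tool_pos: [0.4497, -0.3604, 0.2397]
ee_rot: [-3.14, 0.003, -0.42]
t 7.8 p [ 0.4497 -0.3604  0.2397] rpy [-179.9    0.2  -24.1] F [-0.3  1.2  0.6] w 0.047
shift now [0.0008 0.0036 0.0097] turn [-0.1  0.2  0.2] shift if turned first [0.0008 0.0036 0.0097]
top 586 (np.float64(319.0665529010239), np.float64(228.98805460750853)) [ 449.2 -364.7] [23.4 13.8] 66.6 line 66.28662 [ 0.4496511  -0.36461198]
red 754 (np.float64(318.94562334217505), np.float64(226.22811671087533)) [ 449.5 -364. ] [25.1 13.8] 66.4 line 65.97048 [ 0.4509     -0.36510074]
bar 504 (np.float64(317.7440476190476), np.float64(219.15277777777777)) [ 450.3 -365. ] [59.9 11.3] 66.2 line 65.890434 [ 0.4501248  -0.36396468]
```

```bash
python3 -m crank '[[0.5,[0.001,0.002,0.03],[0,0,0]],[0.5,[0,0,0.04],[0,0,0]],[0.5,[0,0,0.04],[0,0,0]],[0.5,[0,0,0.012],[0,0,0]],[0.5,[0,0,0],[0,0,0]]]' | head -4;python3 go.py 0.4495 -0.364 0.101 -24.3
```

```text
time: 8.35
tool_pos: [0.4492, -0.3616, 0.118]
ee_rot: [-3.14, 0.004, -0.419]
wrist_force: [0.4, -0.3, 0.5]
t 8.35 p [ 0.4492 -0.3616  0.118 ] rpy [-179.9    0.2  -24. ] F [ 0.4 -0.3  0.5] w 0.0472
shift now [0.0014 0.0021 0.017 ] turn [-0.1  0.2  0.3] shift if turned first [0.0013 0.0021 0.017 ]
```

```bash
python3 -m crank '[[0.5,[0.001,0.001,0.016],[0,0,0.3]],[0.6,[0,0,0],[0,0,0]],[0.72,[0,0,0],[0,0,0]],[1,[0,0,0],[0,0,0]],[1,[0,0,0],[0,0,0]],[1,[0,0,0],[0,0,0]],[1,[0,0,0],[0,0,0]]]';python3 go.py
```

```text
time: 9.05
tool_pos: [0.451, -0.3657, 0.1056]
ee_rot: [3.141, -0.003, -0.426]
wrist_force: [-0.0, 1.4, 7.0]
width: 0.0238
finger_force: 30.0
t 9.05 p [ 0.451  -0.3657  0.1056] rpy [179.9  -0.2 -24.4] F [-0.   1.4  7. ] w 0.0238
```

```bash
python3 -m crank '[[1,[0,0,-0.01],[0,0,0]],[1,[0,0,-0.025],[0,0,0]],[1,[0,0,-0.035],[0,0,0]],[1,[0,0,-0.035],[0,0,0]],[1,[0,0,0],[0,0,0]],[1,[0,0,0],[0,0,0]]]';python3 go.py 0.491 -0.081 0.21 45.8
```

```text
time: 9.65
tool_pos: [0.4502, -0.3653, 0.2089]
ee_rot: [3.141, -0.001, -0.426]
wrist_force: [0.3, -0.1, -2.5]
width: 0.024
finger_force: 30.0
t 9.65 p [ 0.4502 -0.3653  0.2089] rpy [ 1.80e+02 -1.00e-01 -2.44e+01] F [ 0.3 -0.1 -2.5] w 0.024
shift now [-0.0802 -0.2758 -0.0013] turn [  0.1  -0.  -70.2] shift if turned first [ 0.2323 -0.1689 -0.0011]
```

```bash
python3 -m crank '[[1,[0,0,0],[0,0,-7]],[1,[0,0,0],[0,0,-7]],[1,[0,0,0],[0,0,-7]],[1,[0,0,0],[0,0,-7]],[1,[0,0,0],[0,0,-7]],[1,[0,0,0],[0,0,-7]],[1,[0,0,0],[0,0,-7]],[1,[0,0,0],[0,0,-7]]]'|head -3; python3 -m crank '[[1,[0,0,0],[0,0,-7]],[1,[0,0,0],[0,0,-7.1]],[1,[0,0,0],[0,0,0]]]'|head -3;python3 go.py 0.473 -0.099 0.21 45.8
```

```text
time: 10.45
tool_pos: [0.449, -0.3641, 0.2051]
ee_rot: [-3.136, 0.002, 0.557]
time: 10.75
tool_pos: [0.4491, -0.3642, 0.2054]
ee_rot: [-3.136, 0.0, 0.797]
t 10.75 p [ 0.4491 -0.3642  0.2054] rpy [-179.7    0.    45.7] F [ 0.4  0.4 -1.4] w 0.0236
shift now [ 0.2065 -0.1682 -0.0037] turn [-0.3  0.  -0.1] shift if turned first [ 0.2068 -0.1678 -0.0046]
```

```bash
python3 -m crank '[[1,[0.013,-0.0105,0],[0,0,0]],[1,[0.028,-0.023,0],[0,0,0]],[1,[0.028,-0.023,0],[0,0,0]],[1,[0.028,-0.023,-0.003],[0,0,0]],[1,[0.028,-0.023,0],[0,0,0]],[1,[0.028,-0.023,0],[0,0,0]],[1,[0.028,-0.023,0],[0,0,0]],[1,[0.015,-0.012,0],[0,0,0]]]'|head -3; python3 -m crank '[[1,[0.01,-0.0075,0],[0,0,0]],[1,[0,0,0],[0,0,0]],[1,[0,0,0],[0,0,0]],[1,[0,0,0],[0,0,0]]]'|head -4;python3 go.py 0.526 -0.0455 0.21 45.8
python3 - <<'E'
from h import *
s=vision.snapshot("side"); cv2.imwrite("pics/s4.png",cv2.resize(s["color"][180:340,230:430,::-1],None,fx=3.5,fy=3.5)); np.savez("/tmp/s4.npz",**s)
s=vision.snapshot("wrist"); cv2.imwrite("pics/w4.png",s["color"][...,::-1]); np.savez("/tmp/w4.npz",**s)
w=cloud(s); hsv=cv2.cvtColor(s["color"],cv2.COLOR_RGB2HSV).astype(int); H,S,z=hsv[...,0],hsv[...,1],w[...,2]
m=(H>10)&(H<28)&(S>130)&(z>.15)&(z<.19)&(np.hypot(w[...,0]-.56,w[...,1])<.12)
p=w[m][:,:2].astype(np.float32); print(m.sum())
if m.sum()>20:
    f=cv2.fitLine(p,cv2.DIST_HUBER,0,.001,.001).ravel(); d=f[:2]*np.sign(-f[0]); t=robot.get_obs()["tool_pos"][:2]
    print(np.degrees(np.arctan2(d[1],d[0]))%360,"tcp lateral",(np.array(t)-f[2:])@np.array([-d[1],d[0]]),"end",f[2:]+d*((p-f[2:])@d).max())
E
```

```text
time: 11.55
tool_pos: [0.4712, -0.1089, 0.2109]
ee_rot: [-3.14, -0.001, 0.799]
time: 11.95
tool_pos: [0.4735, -0.1012, 0.2112]
ee_rot: [-3.141, 0.001, 0.796]
wrist_force: [0.1, 0.2, -1.7]
t 11.95 p [ 0.4735 -0.1012  0.2112] rpy [-180.     0.    45.6] F [ 0.1  0.2 -1.7] w 0.024
shift now [ 0.0765 -0.0015  0.0012] turn [-0.   0.  -0.2] shift if turned first [ 0.0765 -0.0012  0.0012]
3501
226.08015 tcp lateral 0.0006783163421864739 end [ 0.51354307 -0.05882252]
```

View pics/w4.png

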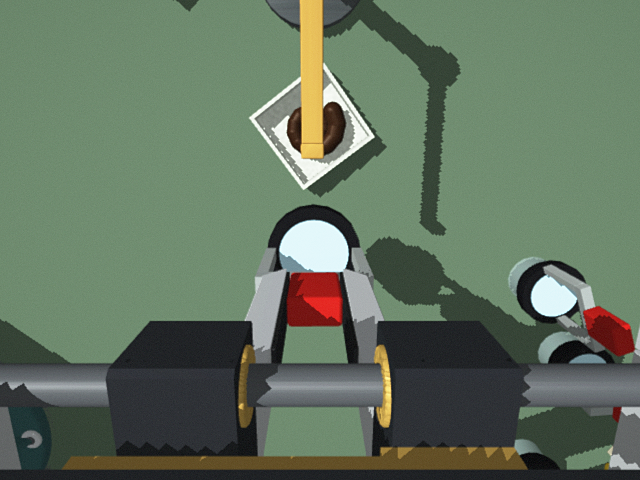

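View pics/s4.png

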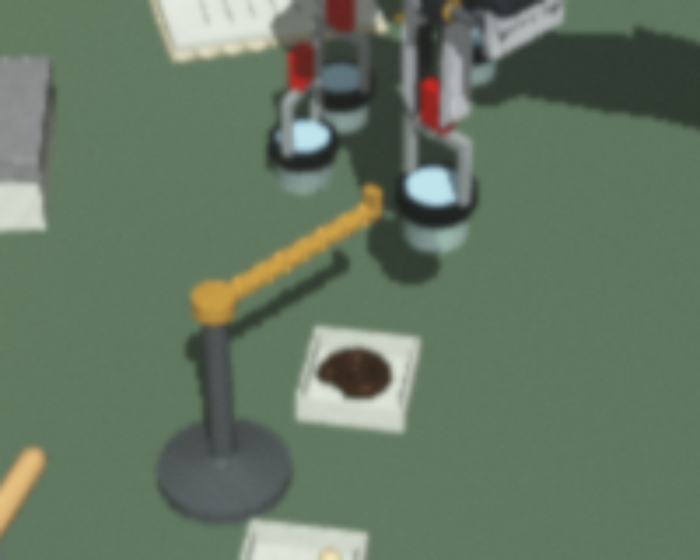

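The wrist view shows the loupe hanging upright in the fingers (grip at (315,298)), in line with the arm whose lip is at (312,150). The side crop shows the lip at (372,200) level with the bail opening. I'll check the heights in numbers before sliding in.

```bash
python3 - <<'E'
from h import *
s=np.load("/tmp/w4.npz"); w=cloud(s); hsv=cv2.cvtColor(s["color"],cv2.COLOR_RGB2HSV).astype(int)
print("grip top z",np.nanpercentile(w[278:320,295:335,2],[10,50,90]),"lens z",np.nanmedian(w[235:265,295:335,2]),"rim",np.nanmedian(w[208:214,305:325,2]))
m=(hsv[...,0]>10)&(hsv[...,0]<28)&(hsv[...,1]>130); a=w[5:140,304:322,2]; print("arm z",np.nanmedian(a), "lip",np.nanmedian(w[146:154,306:320,2]))
s=np.load("/tmp/s4.npz"); w=cloud(s);hsv=cv2.cvtColor(s["color"],cv2.COLOR_RGB2HSV).astype(int);H=hsv[...,0]
m=((H<6)|(H>173))&(hsv[...,1]>150)&(np.hypot(w[...,0]-.473,w[...,1]+.1)<.05); print("side red z",np.nanpercentile(w[m][:,2],[2,98]),m.sum())
E
```

```text
grip top z [0.21533058 0.23278408 0.23436743] lens z 0.1475289415932438 rim 0.1467103651335112
arm z 0.1642123784248709 lip 0.17824229868585145
side red z [0.20531492 0.23789912] 66
```

```bash
python3 -m crank '[[1,[0.012,-0.001,0],[0,0,-0.2]],[1,[0.012,0,0],[0,0,0]],[1,[0.012,0,0],[0,0,0]],[1,[0.012,0,0],[0,0,0]],[1,[0.011,0,0],[0,0,0]],[1,[0.01,0,0],[0,0,0]],[1,[0.006,0,0],[0,0,0]],[1,[0,0,0],[0,0,0]]]';python3 -m crank '[[1,[0,0,0.008],[0,0,0]],[1,[0,0,0.008],[0,0,0]],[1,[0,0,0.004],[0,0,0]],[1,[0,0,0],[0,0,0]]]'; python3 go.py 0.526 -0.0455 0.185 45.8
```

```text
time: 12.85
tool_pos: [0.5257, -0.0451, 0.2113]
ee_rot: [-3.141, 0.0, 0.802]
wrist_force: [-0.0, -0.5, -1.5]
width: 0.0238
finger_force: 30.0
time: 13.25
tool_pos: [0.5244, -0.046, 0.1902]
ee_rot: [-3.14, 0.001, 0.801]
wrist_force: [-0.6, -0.5, -1.8]
width: 0.0237
finger_force: 30.0
t 13.25 p [ 0.5244 -0.046   0.1902] rpy [-1.799e+02  1.000e-01  4.590e+01] F [-0.6 -0.5 -1.8] w 0.0237
shift now [0.0015 0.0008 0.0052] turn [-0.1  0.1  0.1] shift if turned first [0.0015 0.0008 0.0052]
```

```bash
python3 -m crank '[[1,[0,0,0.003],[0,0,0]],[1,[0,0,0.001],[0,0,0]],[1,[0,0,0],[0,0,0]]]'|grep -E "tool|wrist";python3 -m crank '[[1,[0,0,0.0015],[0,0,0]],[1,[0,0,0],[0,0,0]]]'|grep -E "tool|wrist"
```

```text
tool_pos: [0.5255, -0.0457, 0.1875]
wrist_force: [1.5, 0.8, -1.3]
tool_pos: [0.5254, -0.0457, 0.186]
wrist_force: [0.9, 2.0, -0.6]
```

```bash
python3 -m crank '[[1,[0,0,0.001],[0,0,0]],[1,[0,0,0],[0,0,0]]]'|grep -E "tool|wrist";python3 -m crank '[[1,[0,0,0.001],[0,0,0]],[1,[0,0,0],[0,0,0]]]'|grep -E "tool|wrist"
```

```text
tool_pos: [0.5254, -0.0457, 0.185]
wrist_force: [1.4, 0.3, -0.1]
tool_pos: [0.5254, -0.0457, 0.184]
wrist_force: [1.3, 1.1, -1.2]
```

```bash
python3 -m crank '[[1,[0,0,0.001],[0,0,0]],[1,[0,0,0],[0,0,0]]]'|grep -E "tool|wrist";python3 -m crank '[[1,[0,0,0.001],[0,0,0]],[1,[0,0,0],[0,0,0]]]'|grep -E "tool|wrist"; python3 - <<'E'
from h import *
s=vision.snapshot("side"); cv2.imwrite("pics/s5.png",cv2.resize(s["color"][180:340,230:430,::-1],None,fx=3.5,fy=3.5))
w=cloud(s);hsv=cv2.cvtColor(s["color"],cv2.COLOR_RGB2HSV).astype(int);H=hsv[...,0]
m=((H<6)|(H>173))&(hsv[...,1]>150)&(np.hypot(w[...,0]-.526,w[...,1]+.045)<.05); print("side red z",np.nanpercentile(w[m][:,2],[2,98]),m.sum())
E
```

```text
tool_pos: [0.5254, -0.0457, 0.1834]
wrist_force: [1.8, 1.5, 2.4]
tool_pos: [0.5257, -0.0459, 0.1833]
wrist_force: [0.7, 2.2, 4.9]
side red z [0.17648307 0.20821165] 65
```

View pics/s5.png

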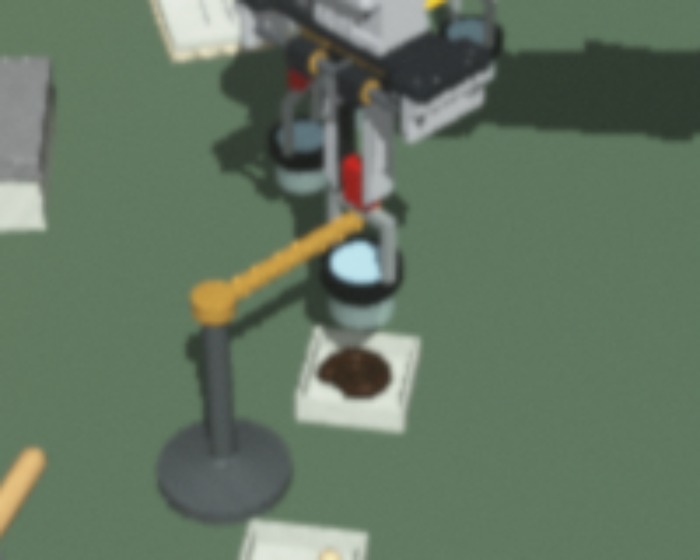

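The crossbar rests on the arm (contact force, base about 78 mm up) and the side view shows the arm through the bail at (355,215). Now I'll release.

```bash
python3 -m crank '[[1,[0,0,-0.0015],[0,0,0]],[0.72,[0,0,0],[0,0,0]],[0.68,[0,0,0],[0,0,0]],[0.6,[0,0,0],[0,0,0]],[0.55,[0,0,0],[0,0,0]],[0.5,[0,0,0],[0,0,0]],[0.5,[0,0,0],[0,0,0]]]';python3 -m crank '[[0.5,[0,0,-0.01],[0,0,0]],[0.5,[0,0,-0.02],[0,0,0]],[0.5,[0,0,-0.03],[0,0,0]],[0.5,[0,0,-0.04],[0,0,0]],[0.5,[0,0,-0.02],[0,0,0]],[0.5,[0,0,0],[0,0,0]],[0.5,[0,0,0],[0,0,0]],[0.5,[0,0,0],[0,0,0]]]'; python3 - <<'E'
from h import *
for k in range(2):
  s=vision.snapshot("side"); w=cloud(s);hsv=cv2.cvtColor(s["color"],cv2.COLOR_RGB2HSV).astype(int);H=hsv[...,0]
  m=((H<6)|(H>173))&(hsv[...,1]>150)&(np.hypot(w[...,0]-.526,w[...,1]+.045)<.06); print("side red",np.nanpercentile(w[m][:,2],[2,98]),m.sum(),w[m].mean(0),np.argwhere(m).mean(0))
  if k==0: cv2.imwrite("pics/s6.png",cv2.resize(s["color"][180:340,230:430,::-1],None,fx=3.5,fy=3.5))
E
python3 -m crank '[[0.5,[0,0,0],[0,0,0]],[0.5,[0,0,0],[0,0,0]],[0.5,[0,0,0],[0,0,0]],[0.5,[0,0,0],[0,0,0]],[0.5,[0,0,0],[0,0,0]]]' |head -1
python3 - <<'E'
from h import *
s=vision.snapshot("side"); w=cloud(s);hsv=cv2.cvtColor(s["color"],cv2.COLOR_RGB2HSV).astype(int);H=hsv[...,0]
m=((H<6)|(H>173))&(hsv[...,1]>150)&(np.hypot(w[...,0]-.526,w[...,1]+.045)<.06); print("side red",w[m].mean(0),np.argwhere(m).mean(0))
E
```

```text
time: 15.3
tool_pos: [0.5251, -0.0459, 0.1834]
ee_rot: [-3.141, 0.0, 0.801]
wrist_force: [-0.1, -0.0, 0.8]
width: 0.0469
finger_force: 0.0
time: 16.1
tool_pos: [0.5246, -0.0457, 0.3015]
ee_rot: [-3.139, 0.002, 0.801]
wrist_force: [0.4, 0.1, 0.0]
width: 0.0469
finger_force: 0.0
side red [0.17601345 0.21010811] 134 [ 0.5230043  -0.04150189  0.19621903] [231.05970149 332.65671642]
side red [0.17638535 0.20982916] 131 [ 0.52297763 -0.04127566  0.19663898] [230.97709924 332.66412214]
time: 16.7
side red [ 0.52292383 -0.04109419  0.19569801] [231.35114504 332.6870229 ]
```

View pics/s6.png

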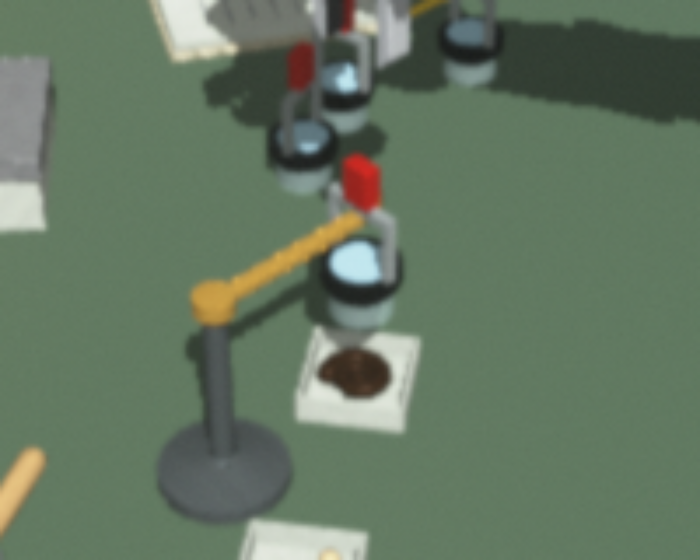

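The loupe hangs upright and still on the arm above the ammonite tray, and the gripper is clear. I'm handing in.

```bash
python3 -c "
from bench import robot
print(robot.close_job())"
```

```text
the job is handed in; nothing more can be done
None
```

I handed the job in at about 17 s: the hook points over the ammonite's tray and the loupe nearest the base hangs upright and still by its bail just inside the lip, with both trays left where they were (the judge's result was not shown).

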